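Square up bracket plates against their pins and load the rear lights

ROBOT

A 6-joint arm with a two-finger parallel gripper is mounted at the origin on the work surface. World frame = base frame: x ahead of the robot, y to its left, z up, the work surface at z = 0. Lengths are in mm, angles in rad, forces in N, time in s.
With the tool pointing down it reaches from about 300 to 775 mm from the base axis. Payload 14.6 kg.
Tool frame: the origin (TCP) lies between the finger pads; the fingertips stand 25 mm ahead of it and the grasp point (between the pads) lies 6 mm ahead of it; z points along the fingers, y is the line along which they close (so a half turn about z gives the same grasp; the last joint's range is limited). The gripper opens to 94 mm and grips with 3 to 60 N. Pads are 16 mm wide; open, the fingers measure 119 mm over their backs; the gripper's body (75 mm by 177 mm) begins 78 mm behind the grasp point.
Start: joints at [-1.238, 0.3, 1.521, -0, 1.321, -0.067], TCP at [214.071, -506.619, 230.446] pointing down, gripper open.
Joint ranges: [-3.03, 3.03], [-0.79, 2.21], [0.23, 2.52], [-1.04, 4.18], [0, 3.07], [-2.55, 2.55]. Speed limits (rad/s): [2.22, 2.22, 2.57, 3.14, 3.14, 3.14].

INTERFACE

Orientations are given as [roll, pitch, yaw] about the fixed x, y, z axes, in that order (R = Rz(yaw) Ry(pitch) Rx(roll)).
In Python, from cell import manip gives the robot as it stands. The module is installed in compiled form; this text tells all that it offers.
- The arm moves only by the tool step_arm, never from a script. Its argument "series" is one flat list of numbers, 5 for each row, row after row: the shift along the world's x, y, z in mm, then the turn about the world's z in rad, then the closure, from 0 (fully open) to 1 (shut). In form: [dx, dy, dz, spin, jaw, dx, dy, dz, spin, jaw, ...]. A call has 1 to 20 rows; each row shifts and turns the commanded pose from where the row before left it; what a row does not reach is not made up. A row lasts 1/8 s, in which the tool goes at most 62.5 mm and 10.7 degrees, less where a joint would pass 70% of its speed; a pose out of reach is approached as far as the arm can. A call is refused whole if a number of a shift passes 62.5 or a number of a turn 0.188, either way. A call with a gripper value outside its range is refused whole. The fingers move at their own pace and stop on an object; "squeeze" is the grip in N (left out, the last holds). Time passes only in rows, so rows that do not move let the fingers close. It gives the time, the measured TCP pose, the force, the opening and the grip force at its end, in the units of the state.
- manip.read_state(): the state, without advancing time (a new reading comes with each control period).
- manip.camera(name): name is "scene" or "top"; returns (picture, depth): 384x512x3 uint8, blue, green, red; 384x512 float32, mm along the optical axis (not along the pixel's ray), 0 where there is no reading.
- manip.camera_info(name): a dict with "fovy" (degrees; the focal length in pixels is half the picture's height over the tangent of half this angle, whatever the lens; pixels are square), "cx", "cy" (the principal point, pixels), "eye" and "orientation" of the camera in the world. Camera axes: x right, y down, z forward; pixel columns grow to the right and rows downward; lengths in mm; the calibration is good to about 2 mm. A picture is of the moment at which its call begins. camera_info takes no time and is no camera call.
- manip.sign_off(): hands the job in; it is judged then, once.
The state is a dict: "clock": time; "joints": joint angles; "qd": joint speeds; "effort": joint torques, N m; "eef_pos": TCP position; "eef_rot": TCP orientation; "wrist_force": force on the tool from outside, world axes, zero at the start; "moment": the same for the moment, N m; "finger_gap": finger opening in mm; "finger_force": force on a finger pad.
Only numpy, scipy, OpenCV 4.12 (cv2) and the standard library are available. Lean on these libraries where they do the work, as an engineer would, in place of code of your own. Each camera call takes 0.05 s, during which the arm holds its last target. There are 200 camera calls.

TASK

First lay the pedal wrench that was left on one bracket plate lengthwise on the blue mat. Then, keeping both aluminium plates flat on the chest with the notched corner against its steel pin, turn each one square inside its yellow painted outline by pushing on the opposite corner. Once both are square, lift every rear light off the free-spinning turntable and set it red lens up on a black pad of its own, lengthwise along the pad, leaving the plates square and the spacer, bottle and screwdriver where they stand.

Things in the scene. Friction and masses are not known exactly. Their poses are not given: they have to be found in the camera images.
- wrench_mid (a point): Chrome pedal wrench, 208 mm long (x from -100 to +108 mm of this point), 12 mm thick, lying flat. This point is in its middle, half-way up. Its x axis runs along it to the open jaw; the handle is 20 mm wide from x=-100 to +53 mm, then a 36 mm wide head. 250 g. At the start it lies across plate_a.
- mat: Blue tool mat fixed on the chest, 60 x 240 mm, 3 mm thick; origin at the centre of its underside, y along its 240 mm length.
- mat_mid (a point): Centre of the mat's upper surface.
- turn_base: Turntable: a wooden disc of 120 mm radius, upper face 25 mm above the chest, turning freely (very little friction) about the vertical axis through this origin, which is at chest level. The base itself is fixed.
- pin_a (a point): Fixed upright steel pin, 16 mm diameter, 30 mm tall, for plate_a; origin on its axis at chest level. A yellow outline painted on the chest around it, 6 mm clear of the square plate on each side, goes with it. Its x and y axes are those of plate_a when square: the plate reaches from the pin to +x and -y.
- plate_a: Loose aluminium plate, 10 mm thick, 490 g, spans x -8..180, y -100..8 mm, less a square corner notch (x<9, y>-9 mm). Origin: underside, on the pin's axis when the notch bears on it. Starts turned 0.25-0.45 rad about its pin, counter-clockwise from above. Pushing its x=180 face near y=-88 towards -x turns it clockwise and presses the notch on the pin; its y=-100 face turns it back.
- plate_a_pad1 (a point): Centre of a black pad, 56 mm (plate x) by 76 mm (plate y), flush on plate_a's upper face at x=48, y=-50 mm of the plate, 10 mm above its underside.
- plate_a_pad2 (a point): Centre of a black pad, 56 mm (plate x) by 76 mm (plate y), flush on plate_a's upper face at x=128, y=-50 mm of the plate, 10 mm above its underside.
- pin_b (a point): Fixed upright steel pin, 16 mm diameter, 30 mm tall, for plate_b; origin on its axis at chest level. A yellow outline painted on the chest around it, 6 mm clear of the square plate on each side, goes with it. Its x and y axes are those of plate_b when square: the plate reaches from the pin to +x and +y.
- plate_b: Loose aluminium plate, 10 mm thick, 490 g, spans x -8..180, y -8..100 mm, less a square corner notch (x<9, y<9 mm). Origin: underside, on the pin's axis when the notch bears on it. Starts turned 0.25-0.45 rad about its pin, clockwise from above. Pushing its x=180 face near y=88 towards -x turns it counter-clockwise and presses the notch on the pin; its y=100 face turns it back.
- plate_b_pad1 (a point): Centre of a black pad, 56 mm (plate x) by 76 mm (plate y), flush on plate_b's upper face at x=48, y=50 mm of the plate, 10 mm above its underside.
- plate_b_pad2 (a point): Centre of a black pad, 56 mm (plate x) by 76 mm (plate y), flush on plate_b's upper face at x=128, y=50 mm of the plate, 10 mm above its underside.
- light1_mid (a point): Rear light: a box 70 x 50 x 30 mm (x, y, z) with white plastic housing below and red lens above, 90 g. This point is its centre, 15 mm above its underside; x along its length. Starts on the turntable, long side radial, with its centre about 70 mm from the turntable's axis. It may be absent.
- light2_mid (a point): Rear light: a box 70 x 50 x 30 mm (x, y, z) with white plastic housing below and red lens above, 90 g. This point is its centre, 15 mm above its underside; x along its length. Starts on the turntable, long side radial, with its centre about 70 mm from the turntable's axis. It may be absent.
- light3_mid (a point): Rear light: a box 70 x 50 x 30 mm (x, y, z) with white plastic housing below and red lens above, 90 g. This point is its centre, 15 mm above its underside; x along its length. Starts on the turntable, long side radial, with its centre about 70 mm from the turntable's axis. It may be absent.
- light4_mid (a point): Rear light: a box 70 x 50 x 30 mm (x, y, z) with white plastic housing below and red lens above, 90 g. This point is its centre, 15 mm above its underside; x along its length. Starts on the turntable, long side radial, with its centre about 70 mm from the turntable's axis. It may be absent.
- spacer: Bystander: aluminium spacer ring standing on the chest, 42 mm diameter, 45 mm tall; origin at its underside.
- lube: Bystander: green bottle, 48 mm diameter, 130 mm tall; origin at its underside.
- driver: Bystander: screwdriver lying on the chest beyond the turntable.
Mind the look-alikes: they are no part of the job. Leave any green or pink look-alike of the plate_b alone.

How it is judged (in metres and radians):
On the way, in this order (a step that is already met when the one before it is completed fails the run):
1. the wrench lies lengthwise on the blue mat (x of wrench_mid in the frame of mat between -0.03 and 0.03 m and y of wrench_mid in the frame of mat between -0.05 and 0.05 m and angle between the x axis of wrench_mid and the y axis of mat, either way round below 0.35 rad and height (world z) of wrench_mid below 0.016 m), for 0.2 s.
2. both plates lie square, notch against the pin (horizontal distance between plate_a and pin_a below 0.01 m and angle between the x axis of plate_a and the x axis of pin_a, either way round below 0.06 rad and height (world z) of each of plate_a, plate_b below 0.006 m and horizontal distance between plate_b and pin_b below 0.01 m and angle between the x axis of plate_b and the x axis of pin_b, either way round below 0.06 rad), for 0.2 s.
3. every light stands on a pad of its own (((horizontal distance between light1_mid and plate_a_pad1 below 0.015 m and angle between the x axis of light1_mid and the y axis of plate_a, either way round below 0.3 rad) or (horizontal distance between light1_mid and plate_a_pad2 below 0.015 m and angle between the x axis of light1_mid and the y axis of plate_a, either way round below 0.3 rad) or (horizontal distance between light1_mid and plate_b_pad1 below 0.015 m and angle between the x axis of light1_mid and the y axis of plate_b, either way round below 0.3 rad) or (horizontal distance between light1_mid and plate_b_pad2 below 0.015 m and angle between the x axis of light1_mid and the y axis of plate_b, either way round below 0.3 rad)) and height (world z) of light1_mid between 0.02 and 0.031 m and angle between each of light1_mid, light2_mid, light3_mid, light4_mid's own z axis and vertical below 0.12 rad and ((horizontal distance between light2_mid and plate_a_pad1 below 0.015 m and angle between the x axis of light2_mid and the y axis of plate_a, either way round below 0.3 rad) or (horizontal distance between light2_mid and plate_a_pad2 below 0.015 m and angle between the x axis of light2_mid and the y axis of plate_a, either way round below 0.3 rad) or (horizontal distance between light2_mid and plate_b_pad1 below 0.015 m and angle between the x axis of light2_mid and the y axis of plate_b, either way round below 0.3 rad) or (horizontal distance between light2_mid and plate_b_pad2 below 0.015 m and angle between the x axis of light2_mid and the y axis of plate_b, either way round below 0.3 rad)) and height (world z) of light2_mid between 0.02 and 0.031 m and ((horizontal distance between light3_mid and plate_a_pad1 below 0.015 m and angle between the x axis of light3_mid and the y axis of plate_a, either way round below 0.3 rad) or (horizontal distance between light3_mid and plate_a_pad2 below 0.015 m and angle between the x axis of light3_mid and the y axis of plate_a, either way round below 0.3 rad) or (horizontal distance between light3_mid and plate_b_pad1 below 0.015 m and angle between the x axis of light3_mid and the y axis of plate_b, either way round below 0.3 rad) or (horizontal distance between light3_mid and plate_b_pad2 below 0.015 m and angle between the x axis of light3_mid and the y axis of plate_b, either way round below 0.3 rad)) and height (world z) of light3_mid between 0.02 and 0.031 m and ((horizontal distance between light4_mid and plate_a_pad1 below 0.015 m and angle between the x axis of light4_mid and the y axis of plate_a, either way round below 0.3 rad) or (horizontal distance between light4_mid and plate_a_pad2 below 0.015 m and angle between the x axis of light4_mid and the y axis of plate_a, either way round below 0.3 rad) or (horizontal distance between light4_mid and plate_b_pad1 below 0.015 m and angle between the x axis of light4_mid and the y axis of plate_b, either way round below 0.3 rad) or (horizontal distance between light4_mid and plate_b_pad2 below 0.015 m and angle between the x axis of light4_mid and the y axis of plate_b, either way round below 0.3 rad)) and height (world z) of light4_mid between 0.02 and 0.031 m), for 0.2 s.
At the end, for the whole second after the job is handed in: Wrench on the mat, its middle within 30 mm across and 50 mm along of the mat's, within 20 degrees; each plate flat, notch within 10 mm of its place on the pin, square within 3.4 degrees; every light lens up on a pad of its own, within 15 mm of its centre and 17 degrees lengthwise; all at rest (all of step 1 and all of step 2 and all of step 3 and linear speed of each of plate_a, plate_b, wrench, light1, light2, light3, light4 below 0.02 m/s); the robot touches nothing.
It fails at once if the aluminium spacer is moved by more than 30 mm (distance of spacer from where it was at the start of the episode above 0.03 m).
It fails at once if the green bottle is moved by more than 30 mm (distance of lube from where it was at the start of the episode above 0.03 m).
It fails at once if the screwdriver is moved by more than 30 mm (distance of driver from where it was at the start of the episode above 0.03 m).
It fails at once if a plate is lifted off the chest (height (world z) of any of plate_a, plate_b above 0.02 m).
Of light1, light2, light3, light4 only 3 to 4 are there at a start; the rules pass over those that are not, and their reading is None.
At some moment in a run one of wrench, light1, light2, light3, light4 may be knocked a few centimetres aside while the robot is not near it.
It also fails if it takes over 210 s, if anything falls off the work surface, if the arm or the gripper's body presses on something with over 40 N, if the wrist force passes 120 N, or if a joint passes its speed limit or range.

## Working session

There is one attempt and no reset: what is moved stays moved. The work goes in short steps, Python scripts to look and compute and a tool call to move; the robot and the scene stay as the last step left them, time stands still between calls to the robot, and variables do not carry over. Pictures are saved under pics/ and viewed, at most 14 in all, crops included, and the job is handed in when it is done.

Besides the shell and the picture viewer there is one more tool, called after "Emit:" by a JSON object that holds its "api" and its "payload". step_arm: Moves the arm, as the interface text tells. Its arguments: {"type":"object","properties":{"series":{"type":"array"},"squeeze":{"type":"number"}},"required":["series"]}

```bash
mkdir -p pics; cat > h.py <<'E'
from cell import manip
import numpy as np, cv2
from scipy.spatial.transform import Rotation as R
def rot(o):
    o=np.array(o,float)
    return o if o.shape==(3,3) else (R.from_euler('xyz',o).as_matrix() if o.size==3 else R.from_quat(o).as_matrix())
def cloud(name,d):
    i=manip.camera_info(name); f=192/np.tan(np.radians(i['fovy'])/2)
    v,u=np.mgrid[0:384,0:512]
    p=np.dstack([(u-i['cx'])/f*d,(v-i['cy'])/f*d,d])
    return p@rot(i['orientation']).T+np.array(i['eye'])
def snap(name,fn=None):
    im,d=manip.camera(name); 
    if fn: np.savez(fn+'.npz',im=im,P=cloud(name,d)); cv2.imwrite('pics/'+fn+'.png',im)
    return im,cloud(name,d)
E
python3 - <<'E'
from h import *
for n in('scene','top'):
    print(manip.camera_info(n)); im,P=snap(n,n+'0'); cv2.imwrite(f'pics/{n}0b.png',cv2.resize(im,(800,600)))
print(manip.read_state())
E
```

```text
{'fovy': 51.77800479014266, 'cx': 255.20706279894327, 'cy': 193.47214889064236, 'eye': array([ 771.86785181,  645.26968403, 1086.48561676]), 'orientation': array([-2.61010396e+00, -1.27543370e-03,  2.58919997e+00])}
{'fovy': 57.55533850169058, 'cx': 248.84477070490047, 'cy': 194.63713432289106, 'eye': array([ 349.25468336,  143.0081736 , 1069.47173128]), 'orientation': array([-3.04460515, -0.01800232, -1.58286846])}
{'clock': 0.1, 'joints': array([-1.23758177e+00,  3.00418950e-01,  1.52151601e+00, -4.73693835e-05,
        1.32071907e+00, -6.65665152e-02]), 'qd': array([-1.58236676e-05, -1.92783911e-04, -1.31793290e-03,  5.70247237e-04,
       -2.38831834e-04, -1.63923414e-04]), 'effort': array([-2.15689070e-04, -5.32638216e+01, -3.53282368e+01,  7.08149979e-02,
        2.34627840e-02, -8.68050233e-05]), 'eef_pos': array([ 214.00275469, -506.42575463,  229.94245324]), 'eef_rot': array([-3.14053058e+00, -2.48181288e-05,  3.99792804e-01]), 'wrist_force': array([-0.38182525,  0.73575291, -0.27916216]), 'moment': array([-0.00061265, -0.03193041, -0.04509077]), 'finger_force': 0.0, 'finger_gap': 94.1260136862235}
```

View pics/top0b.png

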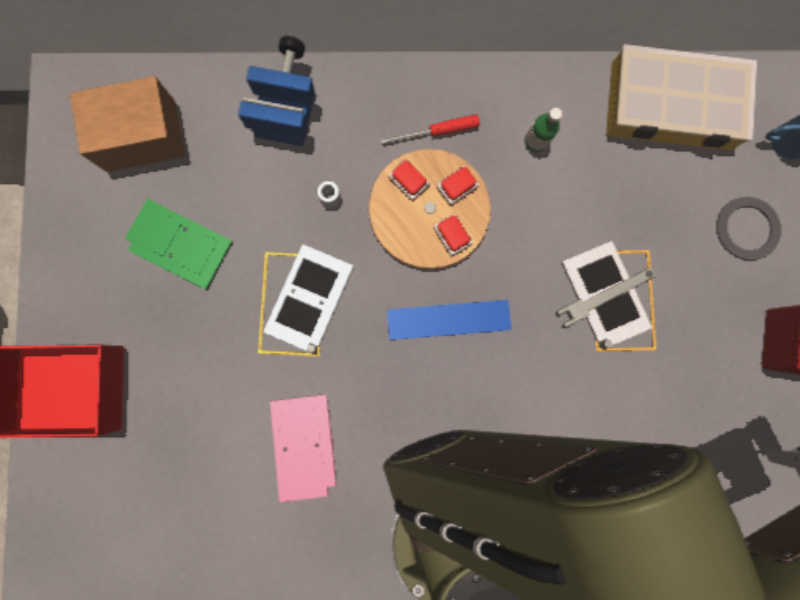

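View pics/scene0b.png

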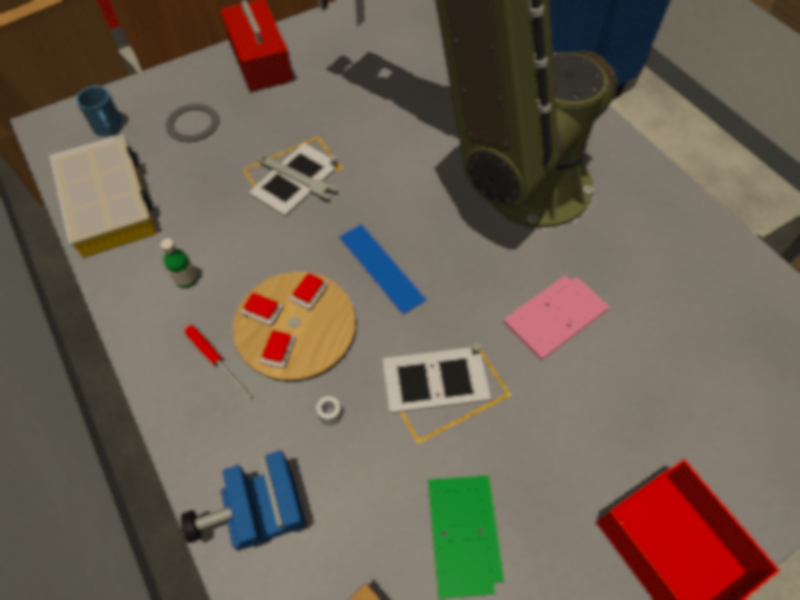

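The top view shows plate_a with the wrench at about (605,295), the mat (450,320), three lights on the disc (430,208) and plate_b (308,298). Next I enlarge the key areas.

```bash
python3 - <<'E'
from h import *
im=np.load('top0.npz')['im']
def crop(x0,y0,w,h,s): return cv2.resize(im[y0:y0+h,x0:x0+w],None,fx=s,fy=s,interpolation=cv2.INTER_CUBIC)
a=crop(350,145,80,90,5); b=crop(155,145,80,90,5)
cv2.imwrite('pics/ab.png',np.hstack([a,b]))
d=crop(230,90,100,135,4)
cv2.imwrite('pics/d.png',d)
E
```

```text
(no output)
```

View pics/ab.png

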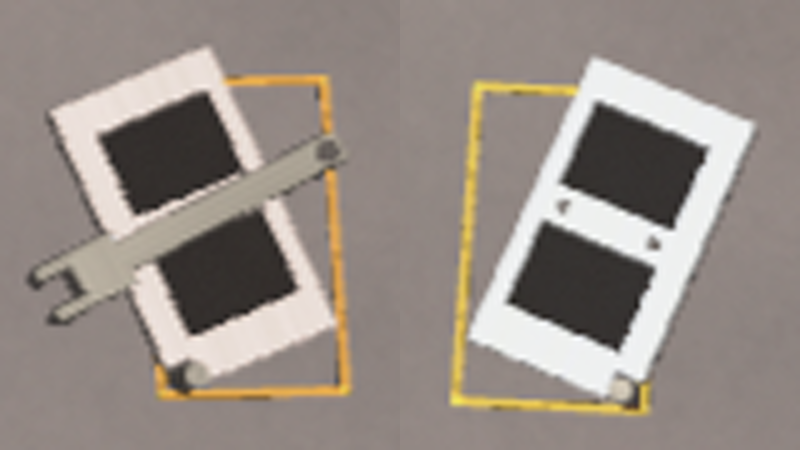

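View pics/d.png

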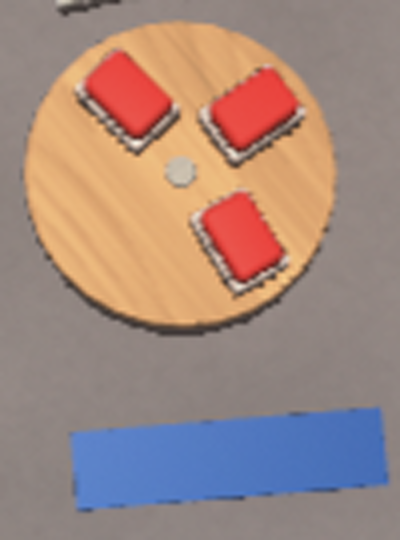

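```bash
cat >> h.py <<'E'
def px2w(name,u,v,z):
    i=manip.camera_info(name); f=192/np.tan(np.radians(i['fovy'])/2)
    r=rot(i['orientation'])@np.array([(u-i['cx'])/f,(v-i['cy'])/f,1.]); e=np.array(i['eye'])
    return (e+r*(z-e[2])/r[2])[:2]
def reds(im,P):
    h=cv2.cvtColor(im,cv2.COLOR_BGR2HSV)
    m=((h[...,0]<8)|(h[...,0]>172))&(h[...,1]>140)&(P[...,2]>28)&(P[...,2]<75)
    n,l,s,c=cv2.connectedComponentsWithStats(m.astype(np.uint8))
    out=[]
    for k in range(1,n):
        if 60<s[k,4]<800:
            q=P[l==k]; (cx,cy),(w,hh),a=cv2.minAreaRect(q[:,:2].astype(np.float32))
            a=np.radians(a if w>=hh else a+90); a=(a+np.pi/2)%np.pi-np.pi/2
            out.append((np.round(q.mean(0),1),(round(cx,1),round(cy,1)),round(max(w,hh),1),round(min(w,hh),1),round(a,3)))
    return out
E
python3 - <<'E'
from h import *
z=np.load('top0.npz'); im,P=z['im'],z['P']
for r in reds(im,P): print(r)
def A(l,x,y,z,s=5,ox=350,oy=145): print(l,px2w('top',ox+x/s-.4,oy+y/s-.4,z).round(1))
A('wr handle end',335,150,22);A('jaw',41,301,22)
for p in [(325,80),(345,393),(160,395)]: A('ylA',*p,0)
for p in [(210,47),(50,112),(335,323)]: A('plA',*p,10)
A('pinA',192,374,30)
for p in [(478,85),(455,403),(647,410)]: A('ylB',*p,0,5,155-80,145)
for p in [(595,57),(755,124),(470,338)]: A('plB',*p,10,5,155-80,145)
A('pinB',620,388,30,5,75)
for p in [(72,433),(381,408),(387,484),(78,510)]: A('mat',*p,3,4,230,90)
A('disc',180,172,25,4,230,90)
# depth checks
for u,v in [(390,200),(190,190),(290,200),(300,260)]: print(u,v,P[v,u].round(1))
E
```

```text
(array([692.1,  81.9,  53.6]), (694.3, 81.6), 59.0, 43.3, np.float64(0.772))
(array([680.6, -11.4,  53.8]), (683.1, -13.3), 64.6, 41.3, np.float64(-0.968))
(array([ 5.833e+02, -4.000e-01,  5.410e+01]), (585.0, -1.6), 59.6, 43.7, np.float64(0.54))
(array([ 375.4, -612.8,   52. ]), (373.1, -613.7), 117.7, 28.7, np.float64(0.061))
(array([283.5, 810.2,  44.1]), (298.7, 746.6), 182.4, 150.5, np.float64(1.571))
(array([297.9, 638.4,  52.2]), (297.3, 638.4), 154.6, 5.1, np.float64(0.001))
wr handle end [ 507.1 -390.3]
jaw [ 416.7 -205.7]
ylA [ 554.8 -397.8]
ylA [ 359.4 -398.8]
ylA [ 359.5 -284.1]
plA [ 574.2 -321.9]
plA [ 534.3 -220.3]
plA [ 402.  -390.1]
pinA [ 371.5 -292. ]
ylB [558.2 364.3]
ylB [362.5 376.3]
ylB [356.9 260. ]
plB [573.  290.9]
plB [530.5 193. ]
plB [401.4 365.6]
pinB [369.8 272.7]
mat [442.9 126.5]
mat [ 459.8 -111.7]
mat [ 401.2 -114.4]
mat [384.  122.6]
disc [640.5  41.9]
390 200 [ 430.8 -307.6   14.7]
190 190 [468.7 302.2   5.2]
290 200 [435.1  -3.7   1.9]
300 260 [252.5 -30.4  -2.5]
```

The enlarged crops gave the wrench middle at (464,-302) with angle 2.03, and the mat centre at (422,6). Three lights are present. I go to the wrench now.

Emit:
{"api": "step_arm", "payload": {"series": [25, 21, 0, 0.181, 0.5, 25, 21, 0, 0.181, 0.5, 25, 21, 0, 0.181, 0.5, 25, 21, 0, 0.181, 0.5, 25, 21, 0, 0.181, 0.5, 25, 21, 0, 0.181, 0.5, 25, 21, 0, 0.181, 0.5, 25, 21, 0, 0.181, 0.5, 25, 21, 0, 0.181, 0.5, 20, 24, -20, 0, 0.5, 0, 0, -30, 0, 0.5, 0, 0, -30, 0, 0.5, 0, 0, -30, 0, 0.5, 0, 0, -20, 0, 0.5, 0, 0, 0, 0, 0.5], "squeeze": 40}}

```text
clock: 1.98
eef_pos: [458.4, -293.1, 99.1]
eef_rot: [-3.14, -0.003, 2.029]
wrist_force: [1.3, -0.6, 0.6]
finger_gap: 47.0
finger_force: 0.0
```

```bash
python3 - <<'E'
from h import *
im,P=snap('scene','s1'); s=manip.read_state(); print(s['eef_pos'],s['eef_rot'],s['joints'])
im,P=snap('top','t1')
cv2.imwrite('pics/t1c.png',cv2.resize(im[100:300,180:460],None,fx=2.8,fy=2.8))
E
```

```text
[ 458.94078994 -293.52734922  100.31409624] [-3.14109779e+00 -9.72328254e-04  2.02876686e+00] [-6.36248701e-01  4.32080082e-01  1.66584770e+00  7.31555622e-06
  1.04475587e+00 -1.09422315e+00]
```

Emit:
{"api": "step_arm", "payload": {"series": [0, 0, -25, 0, 0.5, 0, 0, -20, 0, 0.5, 0, 0, -10, 0, 0.5, 0, 0, -7, 0, 0.5, 0, 0, 0, 0, 0.5, 0, 0, 0, 0, 1, 0, 0, 0, 0, 1, 0, 0, 0, 0, 1, 0, 0, 0, 0, 1, 0, 0, 0, 0, 1, 0, 0, 0, 0, 1, 0, 0, 0, 0, 1], "squeeze": 40}}

```text
clock: 3.58
eef_pos: [459.4, -293.7, 38.8]
eef_rot: [3.141, 0.001, 2.029]
wrist_force: [2.0, 1.4, 5.9]
finger_gap: 19.7
finger_force: 40.0
```

Emit:
{"api": "step_arm", "payload": {"series": [0, 0, 10, 0, 1, 0, 0, 20, 0, 1, 0, 0, 25, 0, 1, 0, 0, 25, 0, 1, -4, 31, 0, -0.039, 1, -4, 31, 0, -0.039, 1, -4, 31, 0, -0.039, 1, -4, 31, 0, -0.039, 1, -4, 31, 0, -0.039, 1, -4, 31, 0, -0.039, 1, -4, 31, 0, -0.039, 1, -4, 31, 0, -0.039, 1, -3, 31, 0, -0.039, 1, -3, 31, 0, -0.035, 1, 0, 0, -30, 0, 1, 0, 0, -25, 0, 1, 0, 0, -10, 0, 1, 0, 0, 0, 0, 1]}}

```text
clock: 5.82
eef_pos: [420.9, 16.3, 53.5]
eef_rot: [-3.141, -0.0, 1.643]
wrist_force: [-0.2, -0.4, -2.8]
finger_gap: 19.1
finger_force: 40.0
```

```bash
python3 - <<'E'
from h import *
im,P=snap('scene','s2'); s=manip.read_state(); print(s['eef_pos'],s['eef_rot'],s['wrist_force'],s['finger_gap'])
cv2.imwrite('pics/s2c.png',cv2.resize(im[70:290,120:400],None,fx=2.8,fy=2.7))
E
```

```text
[421.28034847  16.25469655  53.97806929] [3.14141535e+00 1.00211548e-04 1.64264786e+00] [ 0.46449657  0.78426447 -1.30250642] 19.647883213980574
```

View pics/s2c.png

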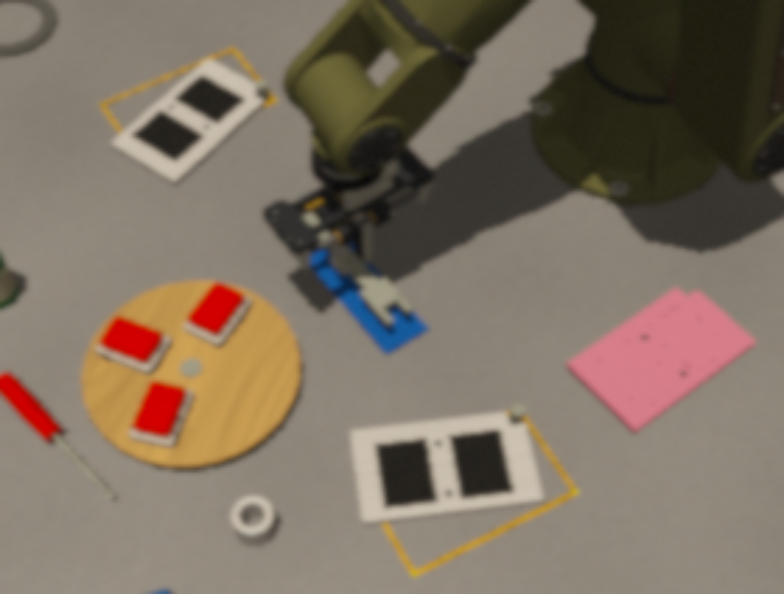

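The wrench is held above the mat and in line with it, at crop position (370,290). I lower and release it.

Emit:
{"api": "step_arm", "payload": {"series": [0, 0, -12, 0, 1, 0, 0, -7, 0, 1, 0, 0, -2, 0, 1, 0, 0, -0.5, 0, 1, 0, 0, 0, 0, 1, 0, 0, 0, 0, 0.6, 0, 0, 0, 0, 0.6, 0, 0, 0, 0, 0.6, 0, 0, 20, 0, 0.6, 0, 0, 40, 0, 0.6, 0, 0, 50, 0, 0.6]}}

```text
clock: 7.25
eef_pos: [420.6, 16.4, 142.8]
eef_rot: [-3.14, -0.0, 1.643]
wrist_force: [0.6, -0.7, 0.9]
finger_gap: 37.2
finger_force: 0.0
```

```bash
python3 - <<'E'
from h import *
# move-target maths for pushes
A=px2w
pa=np.array([371.5,-292.]);
yl=np.array([554.8,-397.8])-[359.4,-398.8]; print('A yaw from outline',np.arctan2(yl[1],yl[0]))
e=np.array([359.5,-284.1])-[359.4,-398.8]; print('A y-axis',np.arctan2(e[1],e[0])-np.pi/2)
b=np.array([558.2,364.3])-[362.5,376.3]; print('B',np.arctan2(b[1],b[0]))
e=np.array([362.5,376.3])-[356.9,260.]; print('B y',np.arctan2(e[1],e[0])-np.pi/2)
for n,p,q,r in[('a',(574.2,-321.9),(534.3,-220.3),(402,-390.1)),('b',(573,290.9),(530.5,193),(401.4,365.6))]:
    p,q,r=map(np.array,(p,q,r)); d=p-r; print(n,np.linalg.norm(d),np.linalg.norm(p-q),np.arctan2(d[1],d[0]))
print(manip.read_state()['eef_pos'])
E
```

```text
A yaw from outline 0.00511766258867946
A y-axis -0.0008718393606208519
B -0.06124166622813792
B y -0.048114170672622913
a 185.21360641162414 109.1538822030623 0.37709752727241624
b 187.1540809066156 106.72703500050957 -0.41057473920779225
[420.56592314  16.40136027 142.81006787]
```

Emit:
{"api": "step_arm", "payload": {"series": [15.6, -29, 0, -0.115, 1, 15.6, -29, 0, -0.115, 1, 15.6, -29, 0, -0.115, 1, 15.6, -29, 0, -0.115, 1, 15.6, -29, 0, -0.115, 1, 15.6, -29, 0, -0.115, 1, 15.6, -29, 0, -0.115, 1, 15.6, -29, 0, -0.115, 1, 15.6, -29, 0, -0.115, 1, 15.6, -29, 0, -0.115, 1, 15.6, -28.5, 0, -0.115, 1, 0, 0, -30, 0, 1, 0, 0, -30, 0, 1, 0, 0, -25, 0, 1, 0, 0, -15, 0, 1, 0, 0, -10, 0, 1, 0, 0, 0, 0, 1]}}

```text
clock: 9.38
eef_pos: [592.6, -302.1, 31.8]
eef_rot: [-3.141, 0.0, 0.378]
wrist_force: [0.2, -0.2, -0.0]
finger_gap: 0.3
finger_force: 0.0
```

```bash
python3 - <<'E'
from h import *
im,P=snap('top','t3'); s=manip.read_state(); print(s['eef_pos'],s['eef_rot'],s['wrist_force'],s['finger_gap'])
im2,P=snap('scene','s3')
cv2.imwrite('pics/t3c.png',np.hstack([cv2.resize(im[130:240,240:440],None,fx=2.5,fy=2.5),cv2.resize(im2[60:170,140:260],None,fx=2.5,fy=2.5)]))
E
```

```text
[ 592.90775639 -302.21724139   32.47013277] [ 3.14115528e+00 -3.92868335e-04  3.77838318e-01] [-0.23799152 -0.86289955  0.57704164] 0.25907365807554167
```

View pics/t3c.png

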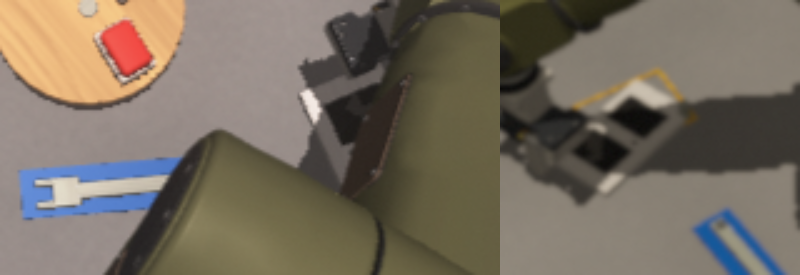

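The wrench lies neatly on the mat, and the closed fingers stand beyond plate_a's far face. Now I push along the arc, turning the tool with the plate.

Emit:
{"api": "step_arm", "payload": {"series": [0, 0, -4, 0, 1, -4.6, -2.3, 0, 0, 1, -4.6, -2.3, 0, 0, 1, -4.6, -2.3, 0, 0, 1, -1.1, -6.8, 0, -0.0375, 1, -1.1, -6.8, 0, -0.0375, 1, -1.5, -6.7, 0, -0.0375, 1, -1.6, -6.7, 0, -0.0375, 1, -2, -6.5, 0, -0.0375, 1, -2.1, -6.5, 0, -0.0375, 1, -2.4, -6.4, 0, -0.0375, 1, -2.4, -6.4, 0, -0.0375, 1, -2.7, -6, 0, -0.037, 1, 0, 0, 0, 0, 1]}}

```text
clock: 11.22
eef_pos: [565.0, -370.0, 30.3]
eef_rot: [3.135, -0.01, 0.04]
wrist_force: [21.7, -8.4, -1.8]
finger_gap: 0.4
finger_force: 10.3
```

Emit:
{"api": "step_arm", "payload": {"series": [8, 0, 0, 0, 1, 15, 0, 0, 0, 1, 0, 0, 40, 0, 1, 0, 0, 60, 0, 1, 0, 50, 0, 0, 1, 0, 50, 0, 0, 1, 0, 50, 0, 0, 1, 0, 50, 0, 0, 1, 0, 50, 0, 0, 1, 0, 50, 0, 0, 1, 0, 0, 0, 0, 1]}}

```text
clock: 12.6
eef_pos: [584.7, -65.1, 128.0]
eef_rot: [-3.141, 0.001, 0.044]
wrist_force: [0.8, -1.1, -1.2]
finger_gap: 0.5
finger_force: 0.0
```

```bash
python3 - <<'E'
from h import *
im,P=snap('top','t4'); print(manip.read_state()['eef_pos'])
im2,_=snap('scene','s4')
cv2.imwrite('pics/t4c.png',np.hstack([cv2.resize(im[145:235,350:430],None,fx=5,fy=5,interpolation=cv2.INTER_CUBIC),cv2.resize(im2[80:180,140:230],(400,450))]))
E
```

```text
[584.85163953 -66.8263982  128.03410759]
```

View pics/t4c.png

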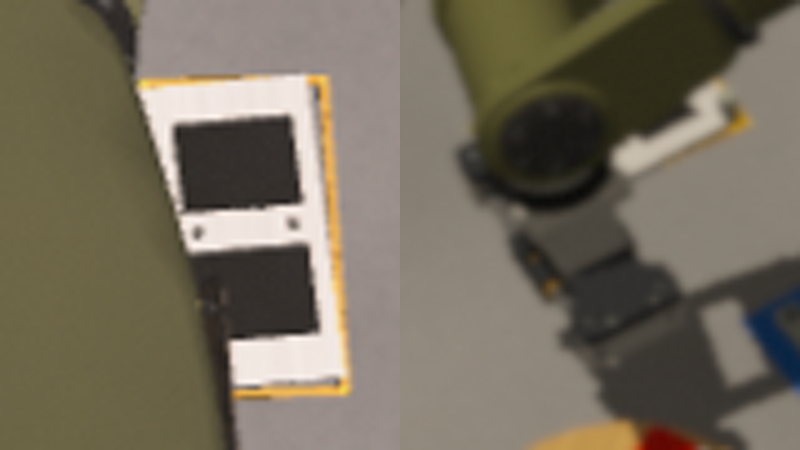

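Emit:
{"api": "step_arm", "payload": {"series": [0.4, 22.5, 0, 0.179, 1, 0.4, 22.5, 0, 0.179, 1, 0.4, 22.5, 0, 0.179, 1, 0.4, 22.5, 0, 0.179, 1, 0.4, 22.5, 0, 0.179, 1, 0.4, 22.5, 0, 0.179, 1, 0.4, 22.5, 0, 0.179, 1, 0.4, 22.5, 0, 0.179, 1, 0.4, 22.5, 0, 0.179, 1, 0.4, 22.5, 0, 0.179, 1, 0.4, 22.5, 0, 0.179, 1, 0.4, 22.5, 0, 0.179, 1, 0.4, 22.5, 0, 0.179, 1, 0, 22.5, 0, 0.179, 1, 0, 22.5, 0, 0.179, 1, 0, 0, 0, 0, 1]}}

```text
clock: 14.7
eef_pos: [590.5, 269.3, 127.6]
eef_rot: [-3.141, -0.0, 2.725]
wrist_force: [0.8, 0.0, 1.0]
finger_gap: 0.4
finger_force: 0.0
```

```bash
python3 - <<'E'
from h import *
im,P=snap('top','t5'); s=manip.read_state(); print(s['eef_pos'],s['eef_rot'])
im2,_=snap('scene','s5')
cv2.imwrite('pics/t5c.png',np.hstack([cv2.resize(im[145:235,350:430],None,fx=5,fy=5,interpolation=cv2.INTER_CUBIC),cv2.resize(im2[80:180,140:230],(400,450))]))
for r in reds(im,P): print(r)
E
```

```text
[590.56316909 268.571412   127.5977958 ] [-3.14105183e+00 -2.28678831e-04  2.72137187e+00]
(array([692.3,  81.9,  53.4]), (693.8, 82.2), 59.3, 42.7, np.float64(0.755))
(array([680.3, -11.4,  53.9]), (682.7, -13.4), 64.2, 41.1, np.float64(-0.955))
(array([ 5.832e+02, -3.000e-01,  5.410e+01]), (584.2, -0.7), 59.6, 42.0, np.float64(0.516))
(array([ 376.6, -612.8,   52.4]), (372.9, -612.9), 117.8, 31.1, np.float64(0.066))
(array([284.1, 810.6,  43.9]), (298.6, 745.3), 182.5, 150.4, np.float64(1.568))
(array([297.6, 638.4,  52.1]), (297.4, 638.3), 154.6, 5.0, np.float64(0.0))
```

View pics/t5c.png

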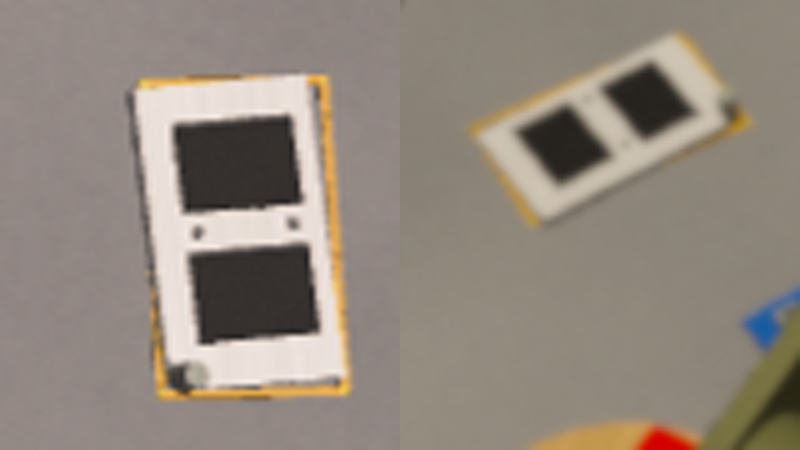

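```bash
cat >> h.py <<'E'
def pads(im,u0,u1,name='top'):
    s=im.max(2); n,l,st,c=cv2.connectedComponentsWithStats(((s<75)).astype(np.uint8)[140:240,u0:u1]); o=[]
    for k in range(1,n):
        if 250<st[k,4]<900: o.append((px2w(name,c[k,0]+u0,c[k,1]+140,10),st[k,4]))
    o.sort(key=lambda t:t[0][0]); return o
def plate(im,u0,u1,sy):
    o=pads(im,u0,u1)
    if len(o)!=2: print('pads',o); return
    p,q=o[0][0],o[1][0]; d=q-p; a=np.arctan2(d[1],d[0]); c,s=np.cos(a),np.sin(a)
    O=(p+q)/2-np.array([[c,-s],[s,c]])@[88,sy*50]
    print('pad1',p.round(1),'pad2',q.round(1),'len',np.linalg.norm(d).round(1),'yaw',a.round(4),'origin',O.round(1)); return a,O
def yellow(im,u0,u1):
    h=cv2.cvtColor(im,cv2.COLOR_BGR2HSV)
    m=(h[...,0]>12)&(h[...,0]<34)&(h[...,1]>110)&(h[...,2]>120); m[:145]=0;m[235:]=0;m[:,:u0]=0;m[:,u1:]=0
    v,u=np.nonzero(m); return np.array([px2w('top',a,b,0) for a,b in zip(u,v)])
E
python3 - <<'E'
from h import *
for f in ('top0','t5'):
    im=np.load(f+'.npz')['im']; plate(im,350,430,-1)
    for n,u0,u1 in(('A',350,430),('B',155,235)):
        W=yellow(im,u0,u1)
        if len(W)<20: continue
        r=cv2.minAreaRect(W.astype(np.float32)); print(n,len(W),r)
        # outer long edge fit
        y=W[:,1]; x=W[:,0]
        mid=(x>400)&(x<540)
        side=mid&((y<-380) if n=='A' else (y>340))
        if side.sum()>10: print(' side fit yaw',np.arctan(np.polyfit(x[side],y[side],1)[0]), 'y at 450',np.polyval(np.polyfit(x[side],y[side],1),450))
        bot=(x<368); 
        if bot.sum()>10: print(' bot yaw',-np.arctan(np.polyfit(y[bot],x[bot],1)[0]),'x mean',x[bot].mean(), y[bot].mean())
im=np.load('top0.npz')['im']; plate(im,155,235,1)
E
```

```text
pad1 [ 433.7 -325.1] pad2 [ 507.7 -294.5] len 80.0 yaw 0.3914 origin [ 370.3 -297.2]
A 224 ((457.3677062988281, -342.6736145019531), (119.00621795654297, 199.5813446044922), 89.5127944946289)
 side fit yaw 0.019827258160866692 y at 450 -398.05186007009695
 bot yaw 0.012246171273938167 x mean 360.910838981211 -341.16473943744
B 243 ((457.62091064453125, 314.07977294921875), (119.60152435302734, 199.8819122314453), 86.71663665771484)
 side fit yaw -0.06314021189401804 y at 450 371.338384433028
 bot yaw -0.042190660014593984 x mean 361.0245759267667 316.8931914181675
pad1 [ 420.6 -341.1] pad2 [ 500.6 -335. ] len 80.2 yaw 0.0764 origin [ 369.  -294.9]
A 222 ((457.4026184082031, -341.49310302734375), (119.39366149902344, 199.69793701171875), 89.66480255126953)
 side fit yaw 0.02329217403907861 y at 450 -398.5386752137495
 bot yaw 0.012019890929552371 x mean 360.87789461503064 -341.05069265511804
B 130 ((440.75018310546875, 371.471923828125), (167.55230712890625, 32.9506950378418), 7.285070896148682)
 side fit yaw -0.06810475115011554 y at 450 371.2148773654177
 bot yaw -0.12871374829812363 x mean 363.31449961771244 361.72690644459357
pad1 [431.7 299.2] pad2 [505.1 267.1] len 80.1 yaw -0.4124 origin [367.7 272.7]
```

Emit:
{"api": "step_arm", "payload": {"series": [0, 0, -30, 0, 1, 0, 0, -30, 0, 1, 0, 0, -23, 0, 1, 0, 0, -15, 0, 1, -4.3, 3.6, 0, 0, 1, -4.3, 3.6, 0, 0, 1, -4.3, 3.6, 0, 0, 1, -0.8, 6.6, 0, 0.036, 1, -0.9, 6.6, 0, 0.036, 1, -1.2, 6.2, 0, 0.035, 1, -1.2, 6.3, 0, 0.035, 1, -1.6, 6.1, 0, 0.035, 1, -1.6, 6.1, 0, 0.035, 1, -1.9, 6, 0, 0.035, 1, -2, 6, 0, 0.035, 1, -3.2, 6.3, 0, 0.037, 1, -3.3, 6.4, 0, 0.037, 1, 0, 0, 0, 0, 1]}}

```text
clock: 17.05
eef_pos: [563.6, 345.6, 32.7]
eef_rot: [3.135, 0.012, 3.084]
wrist_force: [24.4, 9.9, -1.9]
finger_gap: 0.5
finger_force: 12.0
```

Emit:
{"api": "step_arm", "payload": {"series": [10, 0, 0, 0, 1, 15, 0, 0, 0, 1, 0, 0, 40, 0, 1, 0, 0, 60, 0, 1, 0, -50, 0, 0, 1, 0, -50, 0, 0, 1, 0, -50, 0, 0, 1, 0, -50, 0, 0, 1, 0, -50, 0, 0, 1, 0, -50, 0, 0, 1, 0, 0, 0, 0, 1]}}

```text
clock: 18.42
eef_pos: [584.5, 40.6, 129.8]
eef_rot: [-3.142, -0.001, 3.079]
wrist_force: [0.3, -0.0, 0.2]
finger_gap: 0.2
finger_force: 0.0
```

```bash
python3 - <<'E'
from h import *
im,P=snap('top','t6'); print(manip.read_state()['eef_pos'],manip.read_state()['eef_rot'])
plate(im,155,235,1); plate(im,350,430,-1)
E
```

```text
[584.51996041  42.29143656 129.8404967 ] [ 3.14129677e+00 -8.95152869e-04  3.08049769e+00]
pad1 [418.5 316.6] pad2 [498.3 309.9] len 80.1 yaw -0.0836 origin [366.5 270.8]
pad1 [ 420.4 -341.2] pad2 [ 500.3 -335.2] len 80.1 yaw 0.0743 origin [ 368.9 -294.9]
```

Emit:
{"api": "step_arm", "payload": {"series": [0, 50, 0, 0.006, 1, 0, 50, 0, 0, 1, 0, 50, 0, 0, 1, 0, 50, 0, 0, 1, 0, 50, 0, 0, 1, 0, 50, 0, 0, 1, 0, 0, -40, 0, 1, 0, 0, -40, 0, 1, 0, 0, -19, 0, 1, -10, 0, 0, 0, 1, -8, 0, 0, 0, 1, -4, 0, 0, 0, 1, -2.5, 0, 0, 0, 1, -2.5, 0, 0, 0, 1, 0, 0, 0, 0, 1, 0, 0, 0, 0, 1]}}

```text
clock: 20.48
eef_pos: [562.0, 344.7, 35.0]
eef_rot: [3.135, 0.013, 3.087]
wrist_force: [23.3, 8.2, -1.7]
finger_gap: 0.3
finger_force: 11.1
```

Emit:
{"api": "step_arm", "payload": {"series": [10, 0, 0, 0, 1, 15, 0, 0, 0, 1, 0, 0, 40, 0, 1, 0, 0, 60, 0, 1, 0, -50, 0, 0, 1, 0, -50, 0, 0, 1, 0, -50, 0, 0, 1, 0, -50, 0, 0, 1, 0, -50, 0, 0, 1, 0, -50, 0, 0, 1, 0, 0, 0, 0, 1]}}

```text
clock: 21.85
eef_pos: [582.6, 40.3, 131.8]
eef_rot: [-3.141, 0.001, 3.084]
wrist_force: [0.5, 0.3, 0.7]
finger_gap: 0.7
finger_force: 0.0
```

```bash
python3 - <<'E'
from h import *
im,P=snap('top','t7'); print(manip.read_state()['eef_pos'],manip.read_state()['eef_rot'])
plate(im,155,235,1); plate(im,350,430,-1)
E
```

```text
[582.64234007  42.00148514 131.73985202] [3.14139437e+00 6.66937057e-04 3.08542009e+00]
pad1 [418.  317.2] pad2 [497.8 311.1] len 80.1 yaw -0.0758 origin [366.4 270.9]
pad1 [ 420.4 -341.2] pad2 [ 500.3 -335.2] len 80.1 yaw 0.0743 origin [ 368.9 -294.9]
```

Emit:
{"api": "step_arm", "payload": {"series": [0, -46, 0, 0.01, 1, 0, -46, 0, 0.01, 1, 0, -46, 0, 0.01, 1, 0, -46, 0, 0.01, 1, 0, -46, 0, 0.01, 1, 0, -46, 0, 0.01, 1, 0, -46, 0, 0.01, 1, 0, -46, 0, 0, 1, 0, -44, 0, 0, 1, 0, 0, -45, 0, 1, 0, 0, -40, 0, 1, 0, 0, -19, 0, 1, -8, 0, 0, 0, 1, -6, 0, 0, 0, 1, -4, -0.5, 0, 0, 1, -3, -1, 0, 0, 1, -3, -1, 0, 0, 1, -2.5, -1, 0, 0, 1, 0, 0, 0, 0, 1, 0, 0, 0, 0, 1]}}

```text
clock: 24.4
eef_pos: [561.6, -375.1, 31.1]
eef_rot: [-3.132, 0.016, -3.125]
wrist_force: [32.2, -14.0, -2.2]
finger_gap: 0.9
finger_force: 15.9
```

Emit:
{"api": "step_arm", "payload": {"series": [10, 0, 0, 0, 1, 15, 0, 0, 0, 1, 0, 0, 40, 0, 1, 0, 0, 60, 0, 1, 0, 50, 0, 0, 1, 0, 50, 0, 0, 1, 0, 50, 0, 0, 1, 0, 50, 0, 0, 1, 0, 50, 0, 0, 1, 0, 50, 0, 0, 1, 0, 50, 0, 0, 1, 0, 50, 0, 0, 1, 0, 0, 0, 0, 1]}}

```text
clock: 26.02
eef_pos: [580.8, 30.5, 127.2]
eef_rot: [3.141, -0.0, -3.122]
wrist_force: [-0.7, -0.6, 0.1]
finger_gap: 0.9
finger_force: 0.0
```

```bash
python3 - <<'E'
from h import *
im,P=snap('top','t8'); print(manip.read_state()['eef_pos'],manip.read_state()['eef_rot'])
plate(im,155,235,1); plate(im,350,430,-1)
for r in reds(im,P)[:3]: print(r)
for n,u,v,z in(('spacer',329,185,45),('bottle cap',555,115,130),('bottle',540,148,0)): print(n,px2w('top',u/1.5625,v/1.5625,z))
E
```

```text
[580.97101253  28.71749744 127.18456345] [-3.14145761e+00 -1.85327971e-05 -3.12304008e+00]
pad1 [418.  317.2] pad2 [497.8 311.1] len 80.0 yaw -0.0757 origin [366.3 270.9]
pad1 [ 418.8 -342.9] pad2 [ 498.8 -339.4] len 80.1 yaw 0.0435 origin [ 368.7 -295. ]
(array([695.4,  87.2,  54. ]), (693.9, 81.9), 58.6, 43.3, np.float64(0.768))
(array([ 378.9, -613.1,   53.6]), (378.4, -613.8), 109.7, 7.5, np.float64(-0.162))
(array([284.4, 810.2,  44.1]), (298.8, 746.5), 181.4, 150.5, np.float64(-1.57))
spacer [679.88629685 235.55687708]
bottle cap [ 779.16896095 -178.110954  ]
bottle [ 768.98698355 -188.93907725]
```

Emit:
{"api": "step_arm", "payload": {"series": [0, -50, 0, 0, 1, 0, -50, 0, 0, 1, 0, -50, 0, 0, 1, 0, -50, 0, 0, 1, 0, -50, 0, 0, 1, 0, -50, 0, 0, 1, 0, -50, 0, 0, 1, 0, -52, 0, 0, 1, 0, 0, -45, 0, 1, 0, 0, -40, 0, 1, 0, 0, -16, 0, 1, -8, 0, 0, 0, 1, -8, 0, 0, 0, 1, -4, 0, 0, 0, 1, -3, 0, 0, 0, 1, -3, 0, 0, 0, 1, -2, 0, 0, 0, 1, 0, 0, 0, 0, 1, 0, 0, 0, 0, 1]}}

```text
clock: 28.45
eef_pos: [559.9, -378.3, 31.3]
eef_rot: [-3.129, 0.02, -3.125]
wrist_force: [40.4, -18.6, -2.0]
finger_gap: 0.3
finger_force: 20.0
```

Emit:
{"api": "step_arm", "payload": {"series": [10, 0, 0, 0, 1, 15, 0, 0, 0, 1, 0, 0, 40, 0, 1, 0, 0, 60, 0, 1, 0, 50, 0, 0, 1, 0, 50, 0, 0, 1, 0, 50, 0, 0, 1, 0, 50, 0, 0, 1, 0, 50, 0, 0, 1, 0, 50, 0, 0, 1, 0, 50, 0, 0, 1, 0, 50, 0, 0, 1, 0, 50, 0, 0, 1, 0, 50, 0, 0, 1, 0, 50, 0, 0, 1, 0, 50, 0, 0, 1, 0, 50, 0, -0.06, 1, 0, 50, 0, 0, 1, 0, 16, 0, 0, 1, 0, 0, 0, 0, 1]}}

```text
clock: 30.95
eef_pos: [577.9, 341.7, 125.8]
eef_rot: [-3.141, -0.0, 3.099]
wrist_force: [1.3, 0.1, 0.2]
finger_gap: 0.3
finger_force: 0.0
```

```bash
python3 - <<'E'
from h import *
im,P=snap('top','t9'); print(manip.read_state()['eef_pos'],manip.read_state()['eef_rot'])
plate(im,155,235,1); plate(im,350,430,-1)
E
```

```text
[578.13719958 340.71236113 125.86410203] [-3.14114880e+00 -2.72854173e-04  3.09772064e+00]
pads [(array([540.48905387, 269.93802784]), np.int32(700))]
pad1 [ 418.  -344.1] pad2 [ 498.2 -342.1] len 80.3 yaw 0.0253 origin [ 368.8 -295.3]
```

Emit:
{"api": "step_arm", "payload": {"series": [0, 0, -45, 0, 1, 0, 0, -40, 0, 1, 0, 0, -14, 0, 1, -8, 0, 0, 0, 1, -6, 0, 0, 0, 1, -4, 1, 0, 0, 1, -3, 1, 0, 0, 1, -2, 1, 0, 0, 1, 0, 0, 0, 0, 1, 0, 0, 0, 0, 1]}}

```text
clock: 32.25
eef_pos: [560.5, 346.4, 31.1]
eef_rot: [3.134, 0.015, 3.097]
wrist_force: [27.9, 10.8, -1.3]
finger_gap: 0.2
finger_force: 14.0
```

Emit:
{"api": "step_arm", "payload": {"series": [10, 0, 0, 0, 1, 15, 0, 0, 0, 1, 0, 0, 40, 0, 1, 0, 0, 60, 0, 1, -10, -50, 0, 0, 0, -20, -50, 0, 0, 0, -20, -50, 0, 0, 0, -20, -50, 0, 0, 0, -20, -50, 0, 0, 0, -20, -50, 0, 0, 0, 0, 0, 0, 0, 0]}}

```text
clock: 33.62
eef_pos: [469.2, 42.3, 127.6]
eef_rot: [-3.141, 0.0, 3.094]
wrist_force: [0.1, 0.7, -0.2]
finger_gap: 67.0
finger_force: 0.0
```

```bash
python3 - <<'E'
from h import *
im,P=snap('top','t10'); s=manip.read_state();print(s['eef_pos'],s['eef_rot'])
plate(im,155,235,1); plate(im,350,430,-1)
for r in reds(im,P)[:4]: print(r)
im2,P2=snap('scene','s10')
for r in reds(im2,P2)[:4]: print('scene',r)
E
```

```text
[469.98415477  43.63063356 127.64056519] [3.14145132e+00 8.14205824e-04 3.09534176e+00]
pad1 [416.9 319.3] pad2 [496.2 315.6] len 79.5 yaw -0.0462 origin [366.3 271.5]
pad1 [ 418.2 -343.6] pad2 [ 498.5 -341.9] len 80.3 yaw 0.0213 origin [ 369.3 -294.7]
(array([692.2,  81.9,  53.6]), (693.3, 82.1), 59.1, 42.6, np.float64(0.743))
(array([680.5, -11.4,  53.7]), (683.4, -14.0), 65.6, 41.1, np.float64(-0.973))
(array([594.1,   3.3,  54.2]), (591.1, 2.2), 44.9, 42.3, np.float64(0.488))
(array([ 376.4, -612.8,   52.5]), (373.2, -613.6), 117.6, 29.1, np.float64(0.05))
scene (array([ 384.6, -623.7,   52.6]), (409.9, -698.5), 242.1, 102.0, np.float64(-1.248))
scene (array([586.9,   6.8,  53.7]), (586.1, 6.1), 60.1, 36.6, np.float64(0.502))
scene (array([684.3,  -4.4,  53.6]), (683.6, -6.0), 56.8, 38.1, np.float64(-0.974))
scene (array([695.6,  90.2,  53.7]), (695.0, 88.2), 56.2, 38.2, np.float64(0.788))
```

```bash
cat >> h.py <<'E'
def tops(im,P,zl=25):
    h=cv2.cvtColor(im,cv2.COLOR_BGR2HSV)
    m=((h[...,0]<8)|(h[...,0]>172))&(h[...,1]>140)&(P[...,2]>zl+26)&(P[...,2]<zl+36)&(P[...,0]>300)&(abs(P[...,1])<450)
    n,l,s,c=cv2.connectedComponentsWithStats(m.astype(np.uint8)); o=[]
    for k in range(1,n):
        if s[k,4]>40:
            q=P[l==k]; (cx,cy),(w,hh),a=cv2.minAreaRect(q[:,:2].astype(np.float32))
            C=np.cov(q[:,:2].T); a2=0.5*np.arctan2(2*C[0,1],C[0,0]-C[1,1])
            o.append((q.mean(0).round(1),(round(cx,1),round(cy,1)),round(max(w,hh)),round(min(w,hh)),round(a2,3)))
    return o
E
python3 - <<'E'
from h import *
for n in('top0','scene0','t10','s10'):
    z=np.load(n+'.npz'); print(n)
    for r in tops(z['im'],z['P']): print(r)
z=np.load('s10.npz'); P=z['P']; h=cv2.cvtColor(z['im'],cv2.COLOR_BGR2HSV)
# black pads seen by scene
m=((z['im'].max(2)<75)&(abs(P[...,2]-10)<8)&(P[...,0]>390)&(P[...,0]<530)&(abs(P[...,1])>290)&(abs(P[...,1])<370))
n,l,s,c=cv2.connectedComponentsWithStats(m.astype(np.uint8))
for k in range(1,n):
    if s[k,4]>150: print('pad',px2w('scene',*c[k],10).round(1),P[l==k].mean(0).round(1),s[k,4])
for nm in('top0','scene0'):
    z=np.load(nm+'.npz'); h=cv2.cvtColor(z['im'],cv2.COLOR_BGR2HSV);P=z['P']
    m=(h[...,0]>100)&(h[...,0]<125)&(h[...,1]>130)&(abs(P[...,0]-425)<80)&(abs(P[...,1])<150)&(P[...,2]<15)
    print('mat',nm,cv2.minAreaRect(P[m][:,:2].astype(np.float32)),P[m].mean(0))
E
```

```text
top0
(array([693. ,  82.6,  54.5]), (693.3, 82.6), 58, 40, np.float64(0.841))
(array([681.9, -11.2,  54.5]), (681.9, -11.6), 60, 41, np.float64(-0.98))
(array([5.843e+02, 5.000e-01, 5.460e+01]), (584.2, 0.1), 59, 40, np.float64(0.492))
scene0
(array([586.2,   5.7,  54.3]), (585.5, 5.7), 57, 37, np.float64(0.513))
(array([683.2,  -5.7,  54.4]), (683.0, -6.3), 56, 36, np.float64(-0.933))
(array([695.3,  88.9,  54.4]), (694.5, 88.9), 57, 37, np.float64(0.701))
t10
(array([693.1,  82.8,  54.5]), (693.0, 82.6), 59, 41, np.float64(0.687))
(array([681.6, -11.3,  54.5]), (682.1, -11.7), 60, 41, np.float64(-0.893))
(array([594.2,   2.7,  54.6]), (591.0, 2.5), 45, 39, np.float64(1.186))
s10
(array([587.1,   5.9,  54.4]), (586.1, 6.1), 60, 37, np.float64(0.577))
(array([684. ,  -6.5,  54.5]), (684.3, -5.5), 57, 36, np.float64(-0.926))
(array([696.1,  89.1,  54.3]), (694.9, 88.8), 55, 38, np.float64(0.773))
pad [ 419.2 -339.4] [ 419.2 -339.4   10. ] 152
pad [ 499.1 -337.7] [ 499.1 -337.6   10.2] 164
pad [418.9 323.4] [418.8 323.2   9.8] 335
pad [498.7 321.5] [498.6 321.3   9.8] 334
mat top0 ((421.75537109375, 6.046806335449219), (57.468849182128906, 236.5985107421875), 4.1280951499938965) [421.59009601   5.58430205   3.10923153]
mat scene0 ((423.30633544921875, 8.655921936035156), (58.219093322753906, 238.85360717773438), 3.8447022438049316) [423.14065799  13.9654171    2.62305161]
```

Emit:
{"api": "step_arm", "payload": {"series": [8.2, -2.9, 0, -0.185, 0.25, 8.2, -2.9, 0, -0.185, 0.25, 8.2, -2.9, 0, -0.185, 0.25, 8.2, -2.9, 0, -0.185, 0.25, 8.2, -2.9, 0, -0.185, 0.25, 8.2, -2.9, 0, -0.185, 0.25, 8.2, -2.9, 0, -0.185, 0.25, 8.2, -2.9, 0, -0.185, 0.25, 8.2, -2.9, 0, -0.185, 0.25, 8.2, -2.9, 0, -0.185, 0.25, 8.2, -2.9, 0, -0.185, 0.25, 8.2, -2.9, 0, -0.185, 0.25, 8.2, -2.9, 0, -0.185, 0.25, 8.2, -2.9, 0, -0.185, 0.25, 0, 0, -10, 0, 0.25, 0, 0, 0, 0, 0.25]}}

```text
clock: 35.72
eef_pos: [584.2, 4.8, 115.6]
eef_rot: [-3.14, 0.002, 0.513]
wrist_force: [-0.5, 0.4, 0.7]
finger_gap: 70.5
finger_force: 0.0
```

```bash
python3 - <<'E'
from h import *
s=manip.read_state();print(s['eef_pos'],s['eef_rot'],s['finger_gap'])
im,P=snap('scene','s11')
for r in tops(im,P): print(r)
cv2.imwrite('pics/s11c.png',cv2.resize(im[150:260,130:260],None,fx=5,fy=5,interpolation=cv2.INTER_CUBIC))
E
```

```text
[584.24838737   4.80212161 115.60856054] [-3.14034795e+00  1.85521289e-03  5.12936560e-01] 70.47223855101652
(array([586.9,   3.9,  54.3]), (584.2, 3.1), 59, 39, np.float64(0.689))
(array([683.7,  -6.1,  54.2]), (683.9, -5.5), 55, 36, np.float64(-0.935))
(array([695.6,  89.1,  54.5]), (695.2, 89.1), 57, 38, np.float64(0.758))
```

View pics/s11c.png

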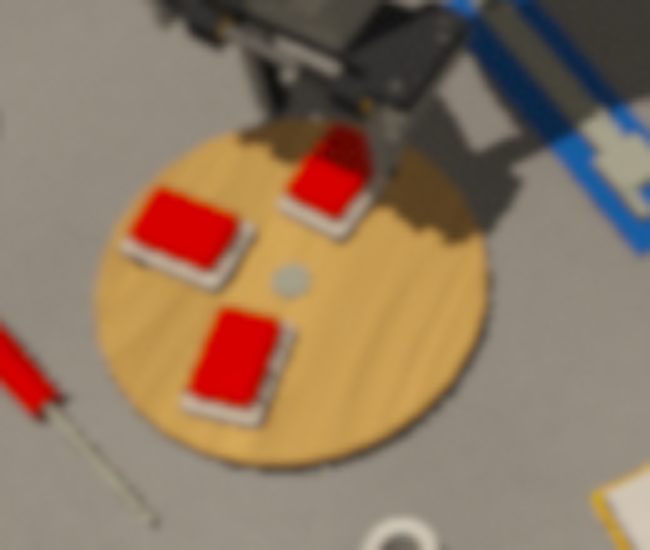

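The gripper sits above light 1, at crop position (330,175), with a finger on either side. Descending and closing.

Emit:
{"api": "step_arm", "payload": {"series": [0, 0, -25, 0, 0.25, 0, 0, -20, 0, 0.25, 0, 0, -13, 0, 0.25, 0, 0, 0, 0, 0.25, 0, 0, 0, 0, 1, 0, 0, 0, 0, 1, 0, 0, 0, 0, 1, 0, 0, 0, 0, 1, 0, 0, 0, 0, 1, 0, 0, 0, 0, 1], "squeeze": 15}}

```text
clock: 37.02
eef_pos: [585.2, 3.9, 59.6]
eef_rot: [3.141, -0.001, 0.508]
wrist_force: [-1.8, -0.3, 5.4]
finger_gap: 49.8
finger_force: 15.0
```

Emit:
{"api": "step_arm", "payload": {"series": [0, 0, 20, 0, 1, 0, 0, 30, 0, 1, -15.1, -31.4, 0, 0.098, 1, -15.1, -31.4, 0, 0.098, 1, -15.1, -31.4, 0, 0.098, 1, -15.1, -31.4, 0, 0.098, 1, -15.1, -31.4, 0, 0.098, 1, -15.1, -31.4, 0, 0.098, 1, -15.1, -31.4, 0, 0.098, 1, -15.1, -31.4, 0, 0.098, 1, -15.1, -31.4, 0, 0.098, 1, -15.1, -31.4, 0, 0.098, 1, -15.1, -31.4, 0, 0.1, 1, 0, 0, -20, 0, 1, 0, 0, 0, 0, 1]}}

```text
clock: 38.9
eef_pos: [418.0, -341.0, 87.8]
eef_rot: [-3.14, -0.002, 1.587]
wrist_force: [-0.6, -0.1, 0.2]
finger_gap: 49.9
finger_force: 15.0
```

```bash
python3 - <<'E'
from h import *
s=manip.read_state();print(s['eef_pos'],s['eef_rot'],s['finger_gap'])
im,P=snap('scene','s12')
for r in tops(im,P,45): print(r)
cv2.imwrite('pics/s12c.png',cv2.resize(im[70:180,130:260],None,fx=5,fy=5,interpolation=cv2.INTER_CUBIC))
E
```

```text
[ 418.04688127 -341.04907128   87.79701275] [-3.13967839e+00 -1.93514742e-03  1.58714176e+00] 49.87101581464316
```

View pics/s12c.png

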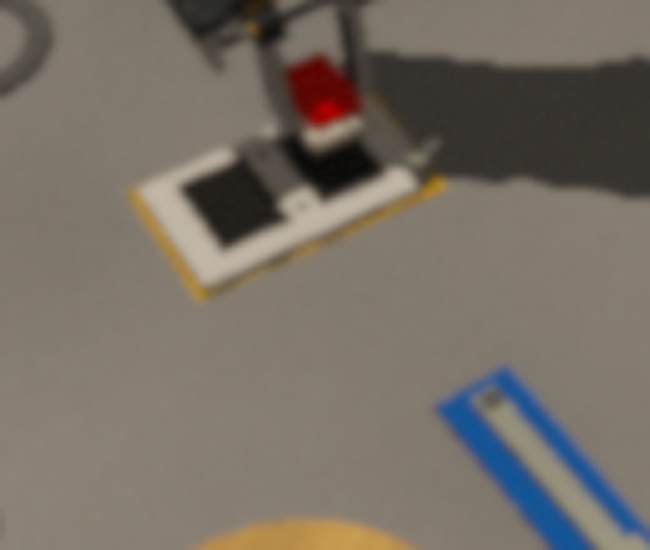

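Light 1 hangs above plate_a's inner pad at crop position (325,110). I lower it and release.

Emit:
{"api": "step_arm", "payload": {"series": [0, 0, -20, 0, 1, 0, 0, -14, 0, 1, 0, 0, -6, 0, 1, 0, 0, -2, 0, 1, 0, 0, 0, 0, 1, 0, 0, 0, 0, 0.3, 0, 0, 0, 0, 0.3, 0, 0, 0, 0, 0.3, 0, 0, 20, 0, 0.3, 0, 0, 40, 0, 0.25, 0, 0, 20, 0, 0.25, 20, 40, 0, -0.1, 0.25, 20, 40, 0, -0.1, 0.25, 20, 40, 0, -0.1, 0.25, 20, 40, 0, -0.1, 0.25, 20, 40, 0, -0.1, 0.25, 0, 0, 0, 0, 0.25]}}

```text
clock: 41.08
eef_pos: [519.6, -139.2, 127.0]
eef_rot: [3.141, -0.0, 1.09]
wrist_force: [0.3, -1.0, 0.0]
finger_gap: 70.6
finger_force: 0.0
```

```bash
python3 - <<'E'
from h import *
s=manip.read_state();print(s['eef_pos'],s['eef_rot'],s['finger_gap'])
for n in('top','scene'):
    im,P=snap(n,n+'13'); print(n)
    for r in tops(im,P,10)+tops(im,P,25): print(r)
E
```

```text
[ 519.59307008 -139.22270627  126.98224728] [ 3.14147922e+00 -2.24731458e-04  1.08995544e+00] 70.57283529020584
top
(array([694.4,  81.8,  54.5]), (694.7, 81.7), 58, 39, np.float64(0.725))
(array([679.5, -12.3,  54.4]), (679.5, -12.4), 60, 41, np.float64(-0.951))
scene
(array([682.1,  -6.3,  54.3]), (682.3, -6.8), 55, 37, np.float64(-0.96))
(array([696.7,  87.3,  54.4]), (697.0, 87.5), 57, 37, np.float64(0.734))
```

Emit:
{"api": "step_arm", "payload": {"series": [20.2, 16.2, 0, 0.137, 0.25, 20.2, 16.2, 0, 0.137, 0.25, 20.2, 16.2, 0, 0.137, 0.25, 20.2, 16.2, 0, 0.137, 0.25, 20.2, 16.2, 0, 0.137, 0.25, 20.2, 16.2, 0, 0.137, 0.25, 20.2, 16.2, 0, 0.137, 0.25, 20.2, 16.2, 0, 0.138, 0.25, 0, 0, -15, 0, 0.25, 0, 0, 0, 0, 0.25]}}

```text
clock: 42.42
eef_pos: [679.1, -13.1, 109.9]
eef_rot: [-3.139, -0.002, 2.182]
wrist_force: [1.1, 0.1, -0.1]
finger_gap: 70.2
finger_force: 0.0
```

```bash
python3 - <<'E'
from h import *
s=manip.read_state();print(s['eef_pos'],s['eef_rot'],s['finger_gap'])
ims=[]
for n in('top','scene'):
    im,P=snap(n,n+'14'); print(n); ims.append(im)
    for r in tops(im,P,10)+tops(im,P,25): print(r)
cv2.imwrite('pics/c14.png',np.hstack([cv2.resize(ims[0][85:235,250:430],(400,333)),cv2.resize(ims[1][80:240,130:260],(271,333))]))
E
```

```text
[679.06246848 -13.0570884  109.85947446] [-3.13878041e+00 -2.06684378e-03  2.18192850e+00] 70.2335163524532
top
(array([ 418.4, -341.6,   40. ]), (418.0, -341.8), 60, 39, np.float64(-1.569))
(array([694.4,  81.7,  54.4]), (694.7, 81.6), 59, 41, np.float64(0.641))
scene
(array([678.5,  -5.5,  54.3]), (681.3, -8.0), 55, 40, np.float64(-1.179))
(array([696.4,  86.4,  54.4]), (697.9, 85.8), 53, 40, np.float64(0.778))
```

View pics/c14.png

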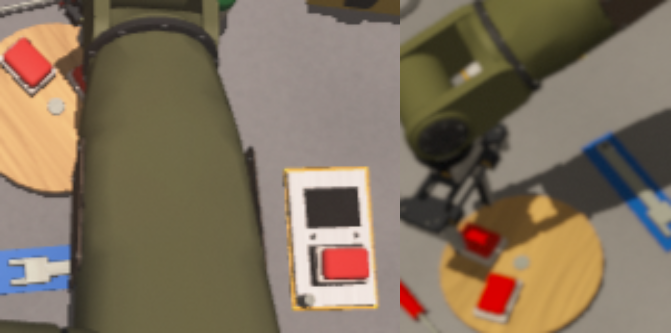

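Light 1 lies centred on plate_a's pad at (345,263) in the left crop, and the plate is still square. The top camera agrees with the TCP. I grasp light 2.

Emit:
{"api": "step_arm", "payload": {"series": [0, 0, -22, 0, 0.25, 0, 0, -20, 0, 0.25, 0, 0, -10, 0, 0.25, 0, 0, 0, 0, 0.25, 0, 0, 0, 0, 1, 0, 0, 0, 0, 1, 0, 0, 0, 0, 1, 0, 0, 0, 0, 1, 0, 0, 0, 0, 1, 0, 0, 0, 0, 1]}}

```text
clock: 43.78
eef_pos: [680.7, -11.8, 60.6]
eef_rot: [3.141, 0.001, 2.185]
wrist_force: [-0.8, 0.4, 6.0]
finger_gap: 50.2
finger_force: 14.8
```

Emit:
{"api": "step_arm", "payload": {"series": [0, 0, 20, 0, 1, 0, 0, 30, 0, 1, -16.6, -30, 0, -0.054, 1, -16.6, -30, 0, -0.054, 1, -16.6, -30, 0, -0.054, 1, -16.6, -30, 0, -0.054, 1, -16.6, -30, 0, -0.054, 1, -16.6, -30, 0, -0.054, 1, -16.6, -30, 0, -0.054, 1, -16.6, -30, 0, -0.054, 1, -16.6, -30, 0, -0.054, 1, -16.6, -30, 0, -0.054, 1, -16.6, -30, 0, -0.055, 1, 0, 0, -20, 0, 1, 0, 0, -10, 0, 1, 0, 0, 0, 0, 1]}}

```text
clock: 45.78
eef_pos: [497.8, -341.4, 79.8]
eef_rot: [-3.141, -0.001, 1.59]
wrist_force: [1.0, -0.6, -1.9]
finger_gap: 50.7
finger_force: 14.8
```

Emit:
{"api": "step_arm", "payload": {"series": [0, 0, -16, 0, 1, 0, 0, -12, 0, 1, 0, 0, -4, 0, 1, 0, 0, -2, 0, 1, 0, 0, 0, 0, 1, 0, 0, 0, 0, 0.3, 0, 0, 0, 0, 0.3, 0, 0, 0, 0, 0.3, 0, 0, 20, 0, 0.3, 0, 0, 40, 0, 0.25, 0, 0, 20, 0, 0.25, 10, 40, 0, -0.1, 0.25, 10, 40, 0, -0.1, 0.25, 10, 40, 0, -0.1, 0.25, 10, 40, 0, -0.1, 0.25, 0, 40, 0, -0.1, 0.25, 0, 40, 0, -0.1, 0.25, 0, 40, 0, -0.1, 0.25, 0, 0, 0, 0, 0.25]}}

```text
clock: 48.15
eef_pos: [538.0, -59.9, 127.4]
eef_rot: [3.14, -0.001, 0.892]
wrist_force: [-0.8, -0.5, 0.1]
finger_gap: 70.4
finger_force: 0.0
```

```bash
python3 - <<'E'
from h import *
s=manip.read_state();print(s['eef_pos'],s['eef_rot'],s['finger_gap'])
im,P=snap('top','top15')
for r in tops(im,P,10)+tops(im,P,25): print(r)
plate(im,155,235,1)
E
```

```text
[538.0182626  -59.87521649 127.40765624] [ 3.14043064e+00 -8.20907871e-04  8.92069569e-01] 70.39621672311775
(array([ 497.1, -341.8,   39.9]), (496.4, -342.5), 60, 40, np.float64(-1.538))
(array([ 418.8, -341.7,   40. ]), (418.1, -342.5), 61, 39, np.float64(1.528))
(array([695.3,  80.2,  54.5]), (694.9, 81.1), 58, 41, np.float64(0.66))
pad1 [416.9 318.9] pad2 [496.1 315.1] len 79.2 yaw -0.0484 origin [366.2 271.3]
```

Emit:
{"api": "step_arm", "payload": {"series": [19.6, 17.7, 0, -0.0225, 0.25, 19.6, 17.7, 0, -0.0225, 0.25, 19.6, 17.7, 0, -0.0225, 0.25, 19.6, 17.7, 0, -0.0225, 0.25, 19.6, 17.7, 0, -0.0225, 0.25, 19.6, 17.7, 0, -0.0225, 0.25, 19.6, 17.7, 0, -0.0225, 0.25, 19.6, 17.7, 0, -0.0225, 0.25, 0, 0, -17, 0, 0.25, 0, 0, 0, 0, 0.25]}}

```text
clock: 49.45
eef_pos: [693.5, 78.4, 106.9]
eef_rot: [-3.14, 0.003, 0.71]
wrist_force: [-1.7, -0.2, -0.5]
finger_gap: 70.6
finger_force: 0.0
```

```bash
python3 - <<'E'
from h import *
s=manip.read_state();print(s['eef_pos'],s['eef_rot'],s['finger_gap'])
im,P=snap('top','top16')
for r in tops(im,P,10): print(r)
im,P=snap('scene','scene16')
for r in tops(im,P,25): print(r)
E
```

```text
[693.49889671  78.4049926  106.93923994] [-3.13960627e+00  2.91232740e-03  7.09842288e-01] 70.59159228716868
(array([ 497. , -341.7,   39.7]), (496.5, -342.1), 58, 40, np.float64(-1.555))
(array([ 418.7, -341.6,   40. ]), (418.1, -342.5), 59, 39, np.float64(1.523))
(array([697.4,  85. ,  54.2]), (696.8, 83.6), 60, 40, np.float64(0.813))
```

Emit:
{"api": "step_arm", "payload": {"series": [1, 2, -20, 0, 0.25, 0, 0, -19, 0, 0.25, 0, 0, -10, 0, 0.25, 0, 0, 0, 0, 0.25, 0, 0, 0, 0, 1, 0, 0, 0, 0, 1, 0, 0, 0, 0, 1, 0, 0, 0, 0, 1, 0, 0, 0, 0, 1, 0, 0, 0, 0, 1]}}

```text
clock: 50.8
eef_pos: [695.9, 81.8, 60.6]
eef_rot: [3.141, -0.001, 0.71]
wrist_force: [-0.7, -0.2, 4.9]
finger_gap: 50.4
finger_force: 15.0
```

Emit:
{"api": "step_arm", "payload": {"series": [0, 0, 20, 0, 1, 0, 0, 30, 0, 1, -25.3, 21.6, 0, 0.074, 1, -25.3, 21.6, 0, 0.074, 1, -25.3, 21.6, 0, 0.074, 1, -25.3, 21.6, 0, 0.074, 1, -25.3, 21.6, 0, 0.074, 1, -25.3, 21.6, 0, 0.074, 1, -25.3, 21.6, 0, 0.074, 1, -25.3, 21.6, 0, 0.074, 1, -25.3, 21.6, 0, 0.074, 1, -25.3, 21.6, 0, 0.074, 1, -25.3, 21.6, 0, 0.073, 1, 0, 0, -20, 0, 1, 0, 0, -10, 0, 1, 0, 0, 0, 0, 1]}}

```text
clock: 52.8
eef_pos: [417.3, 319.1, 79.9]
eef_rot: [-3.141, 0.001, 1.522]
wrist_force: [-0.6, -0.2, -1.5]
finger_gap: 49.9
finger_force: 15.0
```

Emit:
{"api": "step_arm", "payload": {"series": [0, 0, -16, 0, 1, 0, 0, -12, 0, 1, 0, 0, -4, 0, 1, 0, 0, -2, 0, 1, 0, 0, 0, 0, 1, 0, 0, 0, 0, 0.3, 0, 0, 0, 0, 0.3, 0, 0, 0, 0, 0.3, 0, 0, 20, 0, 0.3, 0, 0, 40, 0, 0.25, 0, 0, 40, 0, 0.25, -20, -50, 10, 0, 0.25, -20, -50, 10, 0, 0.25, -20, -50, 10, 0, 0.25, -10, -50, 0, 0, 0.25, 0, -50, 0, 0, 0.25, 0, -50, 0, 0, 0.25, 0, 0, 0, 0, 0.25]}}

```text
clock: 55.05
eef_pos: [347.2, 17.1, 176.2]
eef_rot: [3.141, 0.0, 1.518]
wrist_force: [0.2, 0.3, 0.8]
finger_gap: 70.7
finger_force: 0.0
```

```bash
python3 - <<'E'
from h import *
s=manip.read_state();print(s['eef_pos'],s['eef_rot'],s['finger_gap'])
im,P=snap('top','top17')
for r in tops(im,P,10)+tops(im,P,25): print(r)
cv2.imwrite('pics/c17.png',cv2.resize(im[70:260,140:450],None,fx=2.5,fy=2.5,interpolation=cv2.INTER_CUBIC))
for n,u0,u1 in(('A',350,430),('B',155,235)):
    print(n,cv2.minAreaRect(yellow(im,u0,u1).astype(np.float32)))
    h=cv2.cvtColor(im,cv2.COLOR_BGR2HSV); m=(h[...,1]<30)&(h[...,2]>190); m[:145]=0;m[235:]=0;m[:,:u0]=0;m[:,u1:]=0
    v,u=np.nonzero(m); W=np.array([px2w('top',a,b,10) for a,b in zip(u,v)],np.float32); print(' plate',cv2.minAreaRect(W))
E
```

```text
[347.23756426  17.07653636 176.20143354] [3.14081334e+00 1.75466314e-04 1.51788774e+00] 70.67766326131635
(array([ 497.2, -341.6,   39.7]), (496.7, -341.6), 60, 40, np.float64(1.545))
(array([ 418.2, -342. ,   40. ]), (418.1, -341.8), 60, 39, np.float64(1.547))
(array([416.8, 318.5,  39.4]), (416.4, 318.1), 59, 38, np.float64(1.544))
A ((457.549072265625, -340.8418273925781), (200.38641357421875, 119.72256469726562), 0.6023998260498047)
 plate ((455.898681640625, -337.2837219238281), (182.9734649658203, 105.65824890136719), 1.6360613107681274)
B ((457.6075439453125, 313.7210693359375), (119.85909271240234, 199.71022033691406), 86.5517807006836)
 plate ((455.48675537109375, 313.6575927734375), (106.7414779663086, 186.65524291992188), 87.2508773803711)
```

View pics/c17.png

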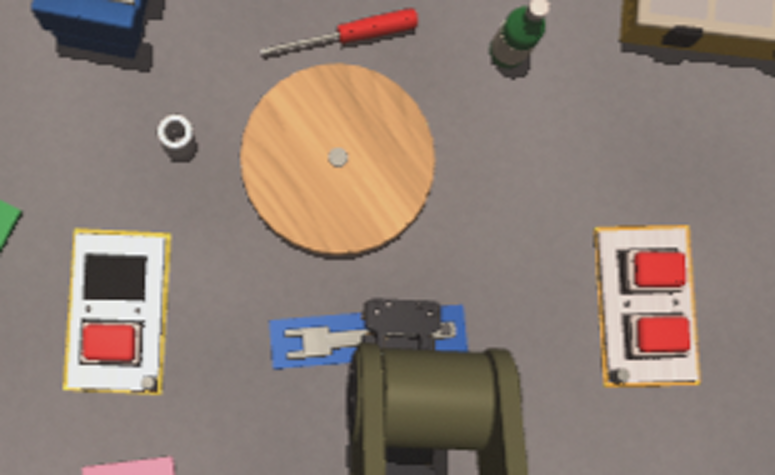

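The final view shows the wrench centred on the mat (x 287–455 of 270–465). Both plates are square in their outlines, within about 0.02 rad. The three lights are on their own pads at (110,343), (660,268) and (662,333), the turntable is empty, and the bystanders look undisturbed.

```bash
python3 -c "
from cell import manip
print(manip.sign_off())"
```

```text
the job is handed in; nothing more can be done
None
```

I handed the job in at about 55 s of the 210 s limit; `sign_off` gave no verdict. By the last picture, the wrench is on the mat, both plates are square within about 0.02 rad, and all three lights present are lens up on their own pads.

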